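# Draw the top test panel from the rack

## Task

Take the pigment jar off the pile of metal test panels and stand it on the bench, then slide only the top panel out over the low front lip of its rack until it overhangs well, pinch it there and lay it flat, centred and square along the narrow stand. Last, stand the jar back upright on the two panels left in the rack. Never press hard on the full pile or tip the jar, and leave the glass muller, the tape roll and the round tin where they are.

Things in the scene. Friction and masses are not known exactly. Their poses are not given: they have to be found in the camera images.
- rack: Fixed wooden rack, 135 x 80 mm, on four screw feet that set it 0 to 14 mm higher; holds three panels. Origin: at its middle, 40 mm below the pile floor, 0 to 14 mm above the bench; x axis points from the low front lip to the back stop. 66 mm wide between side fences, x = -67 to 68 mm, tops at z = 58 mm (3 mm above the full pile). Back stop: front face at x = 62 mm, top z = 60 mm.
- lip (a point): Front top edge of the rack's brass lip, at its middle: rack x = -67 mm, z = 49 mm; the lip is 5 mm thick. It holds back the two lower panels; the top panel (underside z = 50 mm) slides out over it towards the rack's -x. Nothing of the rack lies beyond it: a panel overhanging there can be pinched across its 62 mm width from above, with over 45 mm free below.
- panel_top: Top aluminium panel, 120 (own x) x 62 (own y) x 5 mm, 0.07 to 0.14 kg. Origin: centre of its underside; axes start along the rack's, within 3 mm and 0.03 rad of its place. Sides and ends are covered in the rack: it is drawn by closed fingertips pressed on its face with about 5 to 15 N (friction varies; touch down at 10 mm/s or less). It slides easily on the panel below; fingertips grip it better.
- panel_mid: Middle panel, as the top one, underside 45 mm above the rack's origin; stays in the rack.
- panel_low: Lowest panel, as the top one, underside 40 mm above the rack's origin; stays in the rack.
- jar: Round glass pigment jar with stopper, 61 mm high, body 27 mm in diameter up to 43 mm height, stopper 24 mm; 45 g. Origin: centre of its underside. Starts on the pile, within 30 mm of its middle along the rack and 10 mm across. Grip the body about 30 mm above its foot. The bench midway between rack and stand is free to park it.
- stand: Fixed low wooden stand, top face 30 mm above the bench, 104 (own x) x 40 (own y) mm, rubber topped; foot 116 x 56 mm, 7 mm high. Origin: centre of its underside. The panel lies on it with its long x axis along the stand's x axis (either way round) and overhangs 11 mm on each long side, so fingers holding the panel across its width pass beside it.
- muller: Bystander: glass muller with a round knob, 61 mm wide, 80 mm high, behind the middle of the work area. Origin: centre of its underside.
- tape: Bystander: roll of paper tape lying flat, 69 mm wide, 18 mm high, at the front left. Origin: centre of its underside.
- tin: Bystander: round blue tin, 68 mm wide, 24 mm high, at the front right. Origin: centre of its underside.
Not all that is in view belongs to the job. What is shaped like the jar but pink or yellow is not meant.

How it is judged:
On the way, in this order (a step that is already met when the one before it is completed fails the run):
1. the jar stands upright on the bench, off the rack and let go (height (world z) of jar below 0.008 m and angle between jar's own z axis and vertical below 0.2 rad and contact force between the fingers and jar below 0.1 N), for 0.2 s.
2. the top panel lies on the pile and overhangs: drawn forward at least 30 mm, with the two lower panels still in place (x of panel_top in the frame of rack below -0.03 m and z of panel_top in the frame of rack between 0.047 and 0.053 m and angle between panel_top's own z axis and vertical below 0.06 rad and x of each of panel_mid, panel_low in the frame of rack above -0.006 m), for 0.2 s.
3. the panel lies flat, centred and square on the stand, let go (horizontal distance between panel_top and stand below 0.015 m and angle between the x axis of panel_top and the x axis of stand, either way round below 0.15 rad and angle between panel_top's own z axis and vertical below 0.05 rad and height (world z) of panel_top below 0.033 m and contact force between the fingers and panel_top below 0.1 N), for 0.2 s.
At the end, for the whole second after the job is handed in: The top panel lies flat on the stand, its centre within 15 mm of the stand's centre and its long side within 0.15 rad of the stand's; the two other panels lie in the rack within 8 mm of their place; the jar stands upright on the middle panel; all at rest (horizontal distance between panel_top and stand below 0.015 m and angle between the x axis of panel_top and the x axis of stand, either way round below 0.15 rad and angle between each of panel_top, panel_mid's own z axis and vertical below 0.05 rad and height (world z) of panel_top between 0.027 and 0.033 m and horizontal distance between each of panel_mid, panel_low and rack below 0.008 m and z of panel_mid in the frame of rack between 0.042 and 0.048 m and z of jar in the frame of rack between 0.046 and 0.054 m and angle between jar's own z axis and vertical below 0.1 rad and contact force between jar and panel_mid above 0.1 N and linear speed of each of jar, panel_top below 0.02 m/s); the robot touches nothing.
It fails at once if the full pile is pressed with more than 40 N, while the top panel is still on it (contact force between panel_mid and panel_low above 40 N and contact force between panel_top and panel_mid above 0.1 N).
It fails at once if the jar is tipped by more than 0.6 rad (angle between jar's own z axis and vertical above 0.6 rad).
It fails at once if the muller, the tape roll or the tin is shifted by more than 20 mm (distance of any of muller, tape, tin from where it was at the start of the episode above 0.02 m).
It also fails if it takes over 72 s, if anything falls off the work surface, if the arm or the gripper's body presses on something with over 40 N, if the wrist force passes 120 N, or if a joint passes its speed limit or range.

## Robot

A 6-joint arm with a two-finger parallel gripper is mounted at the origin on a cart in front of the work surface, level with it; the furniture and walls round the work are solid. World frame = base frame: x ahead of the robot, y to its left, z up, the work surface at z = 0. Lengths are in m, angles in rad, forces in N, time in s.
With the tool pointing down it reaches from about 0.275 to 0.775 m from the base axis. Payload 14.6 kg.
Tool frame: the origin (TCP) lies midway between the tips of the shut fingers; the grasp point (between the pads) lies 19 mm behind it; z points along the fingers, y is the direction in which the jaws open and shut (so a half turn about z gives the same grasp; the last joint's range is limited). The gripper opens to 85 mm and grips with 20 to 120 N. Pads are 22 mm wide; open, the fingers measure 114 mm over their backs; the gripper's body (76 mm by 85 mm) begins 54 mm behind the grasp point. The pads swing forward as they close: fully open they stand 13 mm farther back than shut.
Start: joints at [-1.474, 0.263, -0.048, 1.259, 0, 1.415], TCP at [0.131, -0.508, 0.231] pointing down, gripper open.
Joint ranges: [-2.65, 2.65], [-0.89, 1.7], [-1.18, 1.37], [-2.13, 2.11], [-1.35, 1.29], [-3.14, 3.14]. Speed limits (rad/s): [1.89, 1.89, 2.57, 2.79, 3.14, 3.14].

## Interface

Orientations are given as a unit quaternion [w, x, y, z].
In Python, from workcell import * gives the robot as it stands.
- The arm moves only by the shell command python3 -m pendant 'ROWS'. ROWS is a JSON object of lists of equal length, an entry for each row: "angular": the turn, a rotation vector about the tool's x, y, z in rad, a list of three; "travel": the shift along the tool's x, y, z in mm, a list of three; "gripper": the finger opening in mm, from 0 to 85.4. A call has 1 to 12 rows; each row shifts and turns the commanded pose from where the row before left it, along the tool's axes as they then stand; what a row does not reach is not made up. A row lasts 1/12 s, in which the tool goes at most 41.7 mm and 7.16 degrees, less where a joint would pass 70% of its speed; a pose out of reach is approached as far as the arm can. A call is refused whole if a number of a shift passes 41.7 or a number of a turn 0.125, either way. A call with a gripper value outside its range is refused whole. The fingers move at their own pace and stop on an object; the grip force is fixed at half the most. Time passes only in rows, so rows that do not move let the fingers close. It gives the time, the measured TCP pose, the force and the opening at its end, in the units of the state.
- read_state(): the state, without advancing time (a new reading comes with each control period).
- camera(name): name is "scene" or "top" or "wrist"; returns the picture (480x640x3 uint8, red, green, blue); there is no depth.
- camera_params(name): a dict with "fovy" (degrees; the focal length in pixels is half the picture's height over the tangent of half this angle, whatever the lens; pixels are square), "cx", "cy" (the principal point, pixels), "T" (4x4, takes a point from camera to world coordinates). Camera axes: x right, y up, looking along -z (the intrinsics and any distortion apply to the point x, -y, -z); pixel columns grow to the right and rows downward; lengths in m; the calibration is good to about 2 mm. A picture is of the moment at which its call begins: read the wrist's pose just before it. camera_params takes no time and is no camera call; for the wrist camera it gives the pose at the moment of the call.
- hand_in(): hands the job in, once; it reports no verdict.
The state is a dict: "t": time; "joint_pos": joint angles; "joint_vel": joint speeds; "effort": joint torques, N m; "eef_pos": TCP position; "eef_rot": TCP orientation; "contact_force": force on the tool from outside, world axes, zero at the start; "wrist_torque": the same for the moment, N m; "grip_width": finger opening in m.
Only numpy, scipy, OpenCV 4.12 (cv2) and the standard library are available. Lean on these libraries where they do the work, as an engineer would, in place of code of your own. Each camera call takes 0.05 s, during which the arm holds its last target. There are 200 camera calls.

## Working session

There is one attempt and no reset: what is moved stays moved. The work goes in short steps, Python scripts to look and compute and a shell command to move; the robot and the scene stay as the last step left them, time stands still between calls to the robot, and variables do not carry over. Pictures are saved under pics/ and viewed, about 8 in all and at most 12, crops included, and the job is handed in when it is done.

```bash
mkdir -p pics; ls; python3 - <<'E'
from workcell import *
import cv2,numpy as np
s=read_state();print(s)
a=camera("scene");b=camera("top")
for n,i in(("scene",a),("top",b)):
    cv2.imwrite(f"pics/{n}0.png",i[:,:,::-1]);print(n,camera_params(n))
E
```

```text
pics
{'t': 0.0, 'joint_pos': array([-1.47430395e+00,  2.63521028e-01, -4.89750171e-02,  1.25940359e+00,
       -1.99260059e-05,  1.41549131e+00]), 'joint_vel': array([-0.00063064,  0.0004966 ,  0.00042763, -0.00049415, -0.00026134,
       -0.00011253]), 'effort': array([-2.51587866e-03, -6.37624168e+01,  3.84578454e+01,  1.34580387e-02,
       -5.18796205e-04,  3.23368809e-06]), 'eef_pos': array([ 0.13075911, -0.50814989,  0.23081211]), 'eef_rot': array([-5.51707254e-04,  9.92085070e-01,  1.25566356e-01,  6.26104597e-06]), 'contact_force': array([ 0.0861062 , -0.50375783,  1.0414304 ]), 'wrist_torque': array([-0.0083125 , -0.00625963, -0.00202648]), 'grip_width': 0.08515556584655462}
scene {'fovy': 54.02604121472693, 'cx': 317.3397227638578, 'cy': 236.35089840901074, 'T': array([[-0.90363893,  0.2648591 , -0.33658036,  0.1738191 ],
       [-0.4282823 , -0.56486884,  0.70533501,  0.75671665],
       [-0.00330936,  0.78151958,  0.62387194,  0.73307327],
       [ 0.        ,  0.        ,  0.        ,  1.        ]])}
top {'fovy': 46.385816105792856, 'cx': 316.7526390705572, 'cy': 245.27987047402917, 'T': array([[ 0.00329149,  0.99795162, -0.06388835,  0.43770028],
       [-0.99963185,  0.00500422,  0.02666682,  0.01705394],
       [ 0.0269319 ,  0.06377706,  0.9976007 ,  1.27511401],
       [ 0.        ,  0.        ,  0.        ,  1.        ]])}
```

View pics/top0.png

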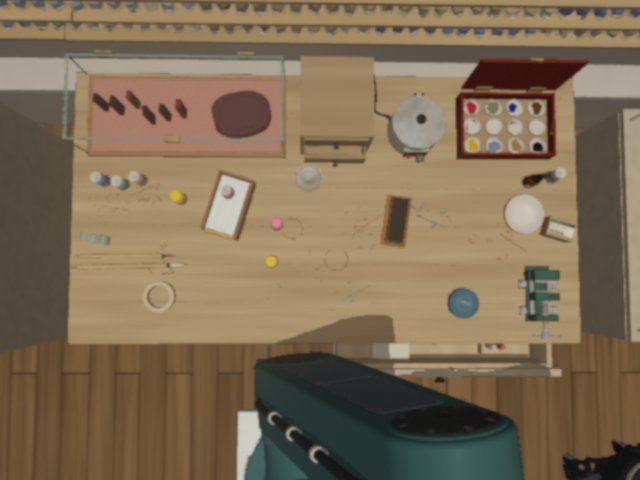

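View pics/scene0.png

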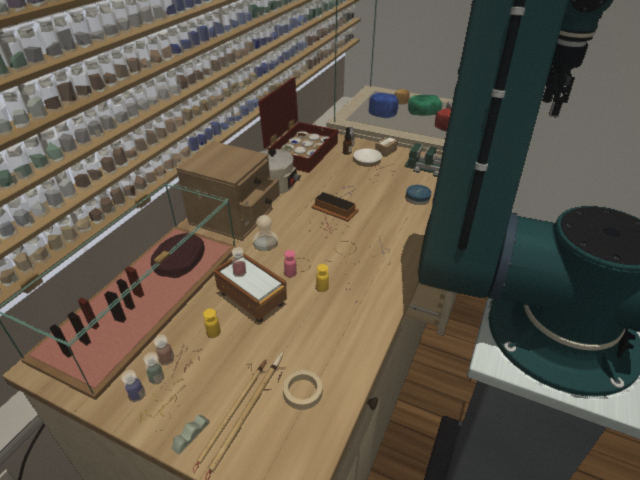

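The top view shows the rack at about (228,205) with the jar on it at (228,190), and the stand at (396,220). The muller is at (308,178), the tape at (158,297) and the tin at (463,303). Pink and yellow decoys stand at (277,223), (271,261) and (178,197). Next I'll zoom in on the rack and stand.

```bash
cat > h.py <<'E'
from workcell import *
import cv2,numpy as np
def ray(n,u,v,P=None):
    P=P or camera_params(n);f=240/np.tan(np.radians(P["fovy"]/2))
    d=P["T"][:3,:3]@np.array([(u-P["cx"])/f,-(v-P["cy"])/f,-1]);return P["T"][:3,3],d
def onz(n,u,v,z,P=None):
    o,d=ray(n,u,v,P);return o+d*(z-o[2])/d[2]
def tri(r1,r2):
    (a,d),(b,e)=r1,r2;A=np.c_[d,-e];t=np.linalg.lstsq(A,b-a,rcond=None)[0]
    p,q=a+t[0]*d,b+t[1]*e;return (p+q)/2,np.linalg.norm(p-q)
def proj(n,p,P=None):
    P=P or camera_params(n);f=240/np.tan(np.radians(P["fovy"]/2))
    c=np.linalg.inv(P["T"])@np.r_[p,1];return P["cx"]+f*c[0]/-c[2],P["cy"]-f*c[1]/-c[2]
E
python3 - <<'E'
from h import *
t=cv2.imread("pics/top0.png");s=cv2.imread("pics/scene0.png")
r=lambda i,x,y,w,h,k:cv2.resize(i[y:y+h,x:x+w],None,fx=k,fy=k,interpolation=cv2.INTER_CUBIC)
a=r(t,195,165,70,80,5);b=r(t,370,185,60,70,5);c=r(s,205,235,90,90,4.0)
o=np.zeros((600,800,3),np.uint8);o[:400,:350]=a;o[:350,350:650]=b
o[:350,350:650]=b;cv2.imwrite("pics/z.png",np.vstack([o[:400],np.zeros((0,800,3),np.uint8)]))
cv2.imwrite("pics/zs.png",c)
m=np.zeros((400,720,3),np.uint8);m[:400,:350]=a;m[:360,355:715]=c;cv2.imwrite("pics/z1.png",m)
# contours of stand dark and rack white
hs=cv2.cvtColor(t,cv2.COLOR_BGR2HSV)
for nm,msk,roi,z in(("stand",(hs[...,2]<90),(370,185,60,70),.03),("panel",(hs[...,2]>165)&(hs[...,1]<60),(195,165,70,80),.06)):
    x,y,w,h=roi;q=np.zeros_like(msk);q[y:y+h,x:x+w]=msk[y:y+h,x:x+w]
    cs=cv2.findContours(q.astype(np.uint8),0,2)[0];k=max(cs,key=cv2.contourArea)
    rr=cv2.minAreaRect(k);bx=cv2.boxPoints(rr);W=np.array([onz("top",u,v,z) for u,v in bx])
    print(nm,rr,W.round(4).tolist(),W.mean(0),[np.linalg.norm(W[i]-W[i-1]).round(4) for i in range(4)])
E
```

```text
stand ((397.12579345703125, 219.44496154785156), (16.09163475036621, 42.97892379760742), 8.365885734558105) [[0.5311, -0.1712, 0.03], [0.6271, -0.1858, 0.03], [0.622, -0.2217, 0.03], [0.526, -0.207, 0.03]] [ 0.57654587 -0.19643886  0.03      ] [np.float64(0.0361), np.float64(0.0971), np.float64(0.0363), np.float64(0.0971)]
panel ((227.14999389648438, 205.0500030517578), (28.776721954345703, 55.65608215332031), 18.434947967529297) [[0.5542, 0.2276, 0.06], [0.6701, 0.1913, 0.06], [0.6506, 0.1317, 0.06], [0.5348, 0.1684, 0.06]] [0.60241951 0.17975444 0.06      ] [np.float64(0.0623), np.float64(0.1215), np.float64(0.0627), np.float64(0.1215)]
```

View pics/z1.png

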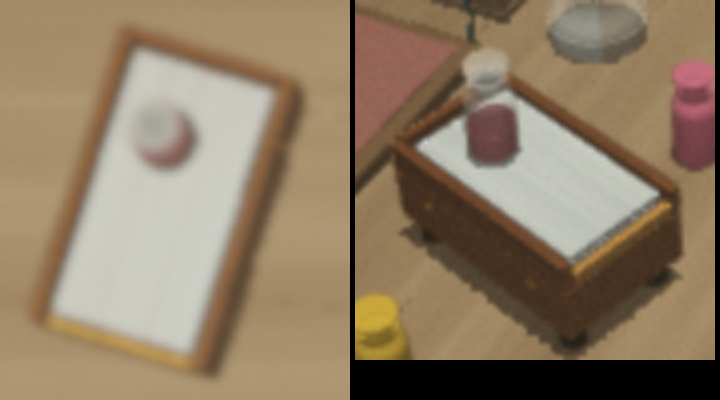

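The crops show the brass lip at the rack's near end, at about top px (204,230) to (233,238). The jar is the mauve one on the far half of the panel, with its stopper at top px (226,190) and scene px (237,251). I'll triangulate these points.

```bash
python3 - <<'E'
from h import *
np.set_printoptions(precision=4,suppress=True)
T=lambda a,b:tri(ray("top",*a),ray("scene",*b))
lipL=((204,230.),(260.75,303));lipR=((233,238),(283.75,286.75))
print("lip",T(*lipL),T(*lipR))
print("back corners",T((195+120/5,165+27/5),(205+40/4,235+145/4)),T((195+298/5,165+83/5),(205+155/4,235+70/4)))
print("stopper",T((226,190.4),(237.5,251.2)),onz("top",226,190.4,.122))
print("body",onz("top",228,192,.085))
for n,p in dict(muller=(308,178),pink=(277,223),yel=(271,261),yel2=(178,197),tin=(463,303)).items():print(n,onz("top",*p,.03))
print("park px",proj("top",[.56,-.03,0]))
E
python3 -m pendant '{"travel":[[0,0,0],[0,0,0],[0,0,0],[0,0,0],[0,0,0],[0,0,0],[0,0,0],[0,0,0],[0,0,0],[0,0,0],[0,0,0]],"angular":[[0,0,-0.12],[0,0,-0.12],[0,0,-0.12],[0,0,-0.12],[0,0,-0.12],[0,0,-0.12],[0,0,-0.12],[0,0,-0.12],[0,0,-0.12],[0,0,-0.12],[0,0,-0.12]],"gripper":[85,85,85,85,85,85,85,85,85,85,85]}'
python3 -m pendant '{"travel":[[0,0,0],[0,0,0],[0,0,0],[0,0,0],[0,0,0],[0,0,0],[0,0,0],[0,0,0],[0,0,0],[0,0,0],[0,0,0]],"angular":[[0,0,-0.12],[0,0,-0.12],[0,0,-0.12],[0,0,-0.12],[0,0,-0.12],[0,0,-0.12],[0,0,-0.12],[0,0,-0.12],[0,0,-0.12],[0,0,-0.12],[0,0,-0.068]],"gripper":[85,85,85,85,85,85,85,85,85,85,85]}'
```

```text
lip (array([0.5479, 0.2294, 0.0587]), np.float64(0.0007962450208386982)) (array([0.5312, 0.1671, 0.0543]), np.float64(0.0006821831683150158))
back corners (array([0.6771, 0.1977, 0.0655]), np.float64(0.00013419146726482875)) (array([0.6541, 0.1208, 0.0655]), np.float64(0.0020282070595216157))
stopper (array([0.6264, 0.1755, 0.1212]), np.float64(0.0042761445893333685)) [0.6243 0.1743 0.122 ]
body [0.6269 0.175  0.085 ]
muller [0.6687 0.0039 0.03  ]
pink [0.5668 0.0726 0.03  ]
yel [0.482  0.0852 0.03  ]
yel2 [0.6236 0.293  0.03  ]
tin [ 0.3901 -0.3428  0.03  ]
park px (np.float64(322.47952385685517), np.float64(227.5758635976684))
t: 1.02
eef_pos: [0.1308, -0.5083, 0.231]
eef_rot: [-0.0, 0.705, 0.71, 0.0]
contact_force: [0.2, 0.7, -1.0]
grip_width: 0.0848
t: 1.93
eef_pos: [0.1308, -0.5083, 0.231]
eef_rot: [-0.0, 0.147, 0.989, 0.0]
contact_force: [-0.0, 0.2, 0.0]
grip_width: 0.0849
```

Rack origin is about 7 mm above the bench, so the jar's foot should be at z ≈ 0.062, at (0.626, 0.175).

```bash
python3 -m pendant '{"travel":[[-11.4,33.2,0],[-11.4,33.2,0],[-11.4,33.2,0],[-11.4,33.2,0],[-11.4,33.2,0],[-11.4,33.2,0],[-11.4,33.2,0],[-11.4,33.2,0],[-11.4,33.2,0],[-11.4,33.2,0],[-11.4,33.2,0],[-11.4,33.2,0]],"angular":[[0,0,0],[0,0,0],[0,0,0],[0,0,0],[0,0,0],[0,0,0],[0,0,0],[0,0,0],[0,0,0],[0,0,0],[0,0,0],[0,0,0]],"gripper":[85,85,85,85,85,85,85,85,85,85,85,85]}'
python3 -m pendant '{"travel":[[-11.4,33.2,0],[-11.4,33.2,0],[-11.4,33.2,0],[-11.4,33.2,0],[-11.4,33.2,0],[-11.4,33.2,0],[-11.4,33.2,0],[-11.4,33.2,0],[-11.4,33.2,0],[0,0,0],[0,0,0]],"angular":[[0,0,0],[0,0,0],[0,0,0],[0,0,0],[0,0,0],[0,0,0],[0,0,0],[0,0,0],[0,0,0],[0,0,0],[0,0,0]],"gripper":[85,85,85,85,85,85,85,85,85,85,85]}'
python3 - <<'E'
from h import *
np.set_printoptions(precision=4,suppress=True)
s=read_state();print(s["eef_pos"],s["eef_rot"],s["joint_pos"])
P=camera_params("wrist");print(P);i=camera("wrist");cv2.imwrite("pics/w1.png",i[:,:,::-1])
E
```

```text
t: 2.93
eef_pos: [0.3804, -0.167, 0.2312]
eef_rot: [-0.0, 0.15, 0.989, 0.0]
contact_force: [1.0, -0.8, -0.2]
grip_width: 0.0851
t: 3.85
eef_pos: [0.5669, 0.0873, 0.2304]
eef_rot: [-0.001, 0.149, 0.989, -0.0]
contact_force: [-1.1, -1.1, -0.2]
grip_width: 0.0851
[0.5669 0.0873 0.2304] [-0.0007  0.1492  0.9888 -0.0001] [ 0.0108  0.3488  0.0757  1.299  -0.      0.3103]
{'fovy': 68.4024574463808, 'cx': 320.4694110665893, 'cy': 239.55898322727953, 'T': array([[ 0.2947, -0.9066, -0.3021,  0.4895],
       [ 0.9556,  0.2799,  0.092 ,  0.1104],
       [ 0.0011, -0.3158,  0.9488,  0.3731],
       [ 0.    ,  0.    ,  0.    ,  1.    ]])}
```

View pics/w1.png

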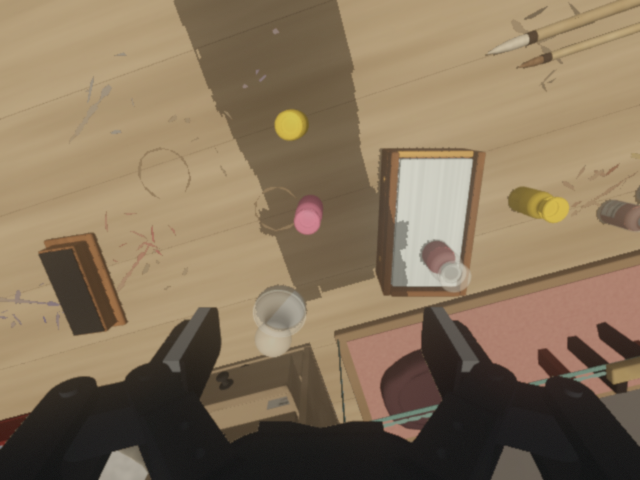

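The wrist view shows the rack square to the image, with the panel at x 390–475 and y 155–290 and the lip edge at y≈154. The jar's stopper is at (455,276), the stand's dark top is at about (75,285), and the muller is at (278,315).

```bash
python3 - <<'E'
from h import *
np.set_printoptions(precision=4,suppress=True)
P=camera_params("wrist")
print("stop",onz("wrist",455,276,.121,P), "foot ctr near",onz("wrist",433,248,.08,P))
t=cv2.imread("pics/w1.png");hs=cv2.cvtColor(t,cv2.COLOR_BGR2HSV)
for nm,msk,roi,z in(("stand",(hs[...,2]<75),(30,225,90,115),.03),("panel",(hs[...,2]>130)&(hs[...,1]<45),(380,145,110,155),.062),("lip",(hs[...,1]>110)&(hs[...,2]>120),(380,145,100,20),.056)):
    x,y,w,h=roi;q=np.zeros_like(msk);q[y:y+h,x:x+w]=msk[y:y+h,x:x+w]
    k=max(cv2.findContours(q.astype(np.uint8),0,2)[0],key=cv2.contourArea)
    k=cv2.convexHull(k);rr=cv2.approxPolyDP(k,6,True)[:,0] if nm!="lip" else cv2.boxPoints(cv2.minAreaRect(k))
    W=np.array([onz("wrist",u,v,z,P) for u,v in rr]);H=np.array([onz("wrist",u,v,z,P)[:2] for u,v in k[:,0]],np.float32)
    m=cv2.minAreaRect(H*1000);print(nm,rr.tolist(),W[:,:2].tolist(),m)
print("backs",onz("wrist",386,294,.067,P),onz("wrist",466,294,.067,P))
print([ (proj("wrist",[*p,.062],P)) for p in [(.6024,.1798)]])
E
```

```text
stop [0.6291 0.1764 0.121 ] foot ctr near [0.6193 0.1735 0.08  ]
stand [[41, 254], [72, 251], [102, 330], [74, 333]] [[0.5274605086336828, -0.20578863268976366], [0.5340348340217711, -0.17338262896682627], [0.627817578628003, -0.18920604585569817], [0.6219849891876466, -0.22109287589186954]] ((577.375732421875, -197.350830078125), (35.302398681640625, 97.89236450195312), 81.31555938720703)
panel [[472, 159], [462, 280], [394, 284], [399, 159]] [[0.556795403144381, 0.22597039916911463], [0.6680038160507724, 0.1976782062808547], [0.65266599611515, 0.1338784424258589], [0.5381204862566605, 0.16568932468010458]] ((606.002197265625, 180.783935546875), (68.10380554199219, 123.92964172363281), 75.54476928710938)
lip [[389.82049560546875, 151.53050231933594], [472.31207275390625, 143.7272491455078], [473.54486083984375, 156.75929260253906], [391.05328369140625, 164.5625457763672]] [[0.5304416494105805, 0.16056096588013952], [0.5452376279087243, 0.2306347959463808], [0.5565839357034439, 0.22983217794092203], [0.5416933478859025, 0.1589482436593923]] ((543.5364990234375, 195.2738037109375), (71.9213638305664, 11.328309059143066), 78.13636016845703)
backs [0.6581 0.1236 0.067 ] [0.681  0.1974 0.067 ]
[(np.float64(430.0967305880972), np.float64(222.8162091592525))]
```

Views agree: the jar is at (0.627, 0.1755), the rack centre at (0.604, 0.180) with yaw −0.30, and the stand at (0.577, −0.197) with yaw −0.152. Now I'll grasp the jar.

```bash
python3 -m pendant '{"travel":[[-10.5,34,0],[-10.5,34,0],[-10.4,34,0],[0,0,30],[0,0,30],[0,0,30],[0,0,20],[0,0,20],[0,0,15],[0,0,12],[0,0,0],[0,0,0]],"angular":[[0,0,0],[0,0,0],[0,0,0],[0,0,0],[0,0,0],[0,0,0],[0,0,0],[0,0,0],[0,0,0],[0,0,0],[0,0,0],[0,0,0]],"gripper":[85,85,85,85,85,85,85,85,85,85,85,85]}'
python3 - <<'E'
from h import *
P=camera_params("wrist");i=camera("wrist");cv2.imwrite("pics/w2.png",i[:,:,::-1]);print(proj("wrist",[.627,.1755,.062],P),proj("wrist",[.627,.1755,.123],P))
E
```

```text
t: 4.9
eef_pos: [0.6264, 0.1731, 0.0745]
eef_rot: [-0.0, 0.151, 0.989, -0.0]
contact_force: [0.7, -0.1, 0.5]
grip_width: 0.085
(np.float64(326.83890584330567), np.float64(295.75364182356896)) (np.float64(330.25222504872556), np.float64(383.3580223827231))
```

View pics/w2.png

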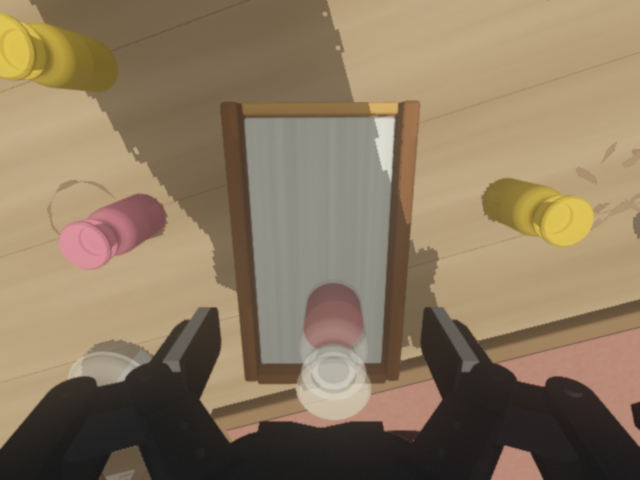

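The jar is upright between the pads, its stopper centred at about (334,383) against a prediction of (330,383). It needs a small +y correction before I close.

```bash
python3 -m pendant '{"travel":[[0,3.5,0],[0,0,0],[0,0,0],[0,0,0],[0,0,0],[0,0,0],[0,0,0],[0,0,0],[0,0,0],[0,0,0],[0,0,0]],"angular":[[0,0,0],[0,0,0],[0,0,0],[0,0,0],[0,0,0],[0,0,0],[0,0,0],[0,0,0],[0,0,0],[0,0,0],[0,0,0]],"gripper":[85,60,45,38,34,30,27,24,20,20,20]}'
python3 -m pendant '{"travel":[[0,0,0],[0,0,-5],[0,0,-10],[0,0,-20],[0,0,-25]],"angular":[[0,0,0],[0,0,0],[0,0,0],[0,0,0],[0,0,0]],"gripper":[20,20,20,20,20]}'
```

```text
t: 5.87
eef_pos: [0.6281, 0.1776, 0.0746]
eef_rot: [0.0, 0.15, 0.989, 0.0]
contact_force: [-1.4, 0.2, 5.9]
grip_width: 0.0252
t: 6.28
eef_pos: [0.6271, 0.1773, 0.1344]
eef_rot: [-0.001, 0.15, 0.989, -0.0]
contact_force: [1.3, 0.4, -0.7]
grip_width: 0.0254
```

```bash
python3 -m pendant '{"travel":[[0,-15,0],[0,-30,0],[0,-35,0],[0,-35,0],[1,-35,0],[1,-35,0],[1,-20,0],[0,-13,20],[0,0,30],[0,0,30],[0,0,20],[0,0,10]],"angular":[[0,0,0],[0,0,0],[0,0,0],[0,0,0],[0,0,0],[0,0,0],[0,0,0],[0,0,0],[0,0,0],[0,0,0],[0,0,0],[0,0,0]],"gripper":[20,20,20,20,20,20,20,20,20,20,20,20]}'
python3 -m pendant '{"travel":[[0,0,1],[0,0,1],[0,0,1],[0,0,1],[0,0,1],[0,0,0],[0,0,0]],"angular":[[0,0,0],[0,0,0],[0,0,0],[0,0,0],[0,0,0],[0,0,0],[0,0,0]],"gripper":[20,20,20,20,20,20,20]}'
```

```text
t: 7.28
eef_pos: [0.559, -0.0299, 0.0224]
eef_rot: [-0.001, 0.151, 0.989, 0.0]
contact_force: [0.0, 0.3, -1.1]
grip_width: 0.0252
t: 7.87
eef_pos: [0.5604, -0.0298, 0.0196]
eef_rot: [0.0, 0.15, 0.989, 0.0]
contact_force: [0.2, -0.6, -0.7]
grip_width: 0.0254
```

```bash
python3 -m pendant '{"travel":[[0,0,1],[0,0,1],[0,0,1],[0,0,0],[0,0,0]],"angular":[[0,0,0],[0,0,0],[0,0,0],[0,0,0],[0,0,0]],"gripper":[20,20,20,20,20]}'
python3 -m pendant '{"travel":[[0,0,1],[0,0,1],[0,0,1],[0,0,0],[0,0,0]],"angular":[[0,0,0],[0,0,0],[0,0,0],[0,0,0],[0,0,0]],"gripper":[20,20,20,20,20]}'
```

```text
t: 8.28
eef_pos: [0.5602, -0.0298, 0.0162]
eef_rot: [-0.0, 0.15, 0.989, 0.0]
contact_force: [-0.1, 0.2, -1.8]
grip_width: 0.0251
t: 8.7
eef_pos: [0.5602, -0.0298, 0.0132]
eef_rot: [-0.0, 0.15, 0.989, 0.0]
contact_force: [0.5, -1.3, -0.9]
grip_width: 0.0255
```

```bash
python3 -m pendant '{"travel":[[0,0,1],[0,0,1],[0,0,0],[0,0,0]],"angular":[[0,0,0],[0,0,0],[0,0,0],[0,0,0]],"gripper":[20,20,20,20]}'
python3 -m pendant '{"travel":[[0,0,1],[0,0,1],[0,0,0],[0,0,0]],"angular":[[0,0,0],[0,0,0],[0,0,0],[0,0,0]],"gripper":[20,20,20,20]}'
```

```text
t: 9.03
eef_pos: [0.5603, -0.0298, 0.0112]
eef_rot: [-0.0, 0.15, 0.989, 0.0]
contact_force: [-0.4, 0.0, 0.2]
grip_width: 0.0252
t: 9.37
eef_pos: [0.5605, -0.0298, 0.0098]
eef_rot: [0.0, 0.15, 0.989, -0.0]
contact_force: [-2.2, -0.6, 8.8]
grip_width: 0.025
```

```bash
python3 -m pendant '{"travel":[[0,0,-0.5],[0,0,0],[0,0,0],[0,0,0],[0,0,0],[0,0,0],[0,0,-15],[0,0,-30],[0,0,-30],[0,0,-30],[0,0,-25]],"angular":[[0,0,0],[0,0,0],[0,0,0],[0,0,0],[0,0,0],[0,0,0],[0,0,0],[0,0,0],[0,0,0],[0,0,0],[0,0,0]],"gripper":[27,35,50,65,80,80,80,80,80,80,80]}'
python3 -m pendant '{"travel":[[0,15,0],[0,30,0],[0,35,0],[0,35,0],[0,35,0],[0,30,0],[0,20,0],[0,12.8,0],[0,0,20],[0,0,20],[0,0,0],[0,0,0]],"angular":[[0,0,0],[0,0,0],[0,0,0],[0,0,0],[0,0,0],[0,0,0],[0,0,0],[0,0,0],[0,0,0],[0,0,0],[0,0,0],[0,0,0]],"gripper":[60,0,0,0,0,0,0,0,0,0,0,0]}'
python3 - <<'E'
from h import *
i=camera("scene");w=camera("wrist")
c=cv2.resize(i[150:390,180:420],(480,480));cv2.imwrite("pics/c3.png",c[:,:,::-1])
P=camera_params("wrist")
print(read_state()["eef_pos"])
E
```

```text
t: 10.28
eef_pos: [0.5604, -0.0298, 0.1419]
eef_rot: [0.001, 0.15, 0.989, -0.0]
contact_force: [-0.3, -1.2, -0.8]
grip_width: 0.0799
t: 11.28
eef_pos: [0.6229, 0.1729, 0.0994]
eef_rot: [-0.001, 0.151, 0.989, -0.0]
contact_force: [0.5, -0.1, 0.2]
grip_width: 0.0002
[0.62398581 0.17301848 0.10094142]
```

View pics/c3.png

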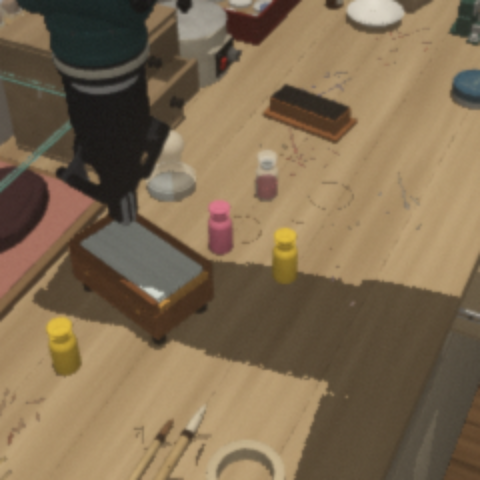

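The jar stands upright on the bench at crop (267,175), and the closed fingers are above the rear half of the panel. I'll lower slowly to touch.

```bash
python3 -m pendant '{"travel":[[0,0,12],[0,0,10],[0,0,6],[0,0,2],[0,0,0.8],[0,0,0.8],[0,0,0.8],[0,0,0],[0,0,0]],"angular":[[0,0,0],[0,0,0],[0,0,0],[0,0,0],[0,0,0],[0,0,0],[0,0,0],[0,0,0],[0,0,0]],"gripper":[0,0,0,0,0,0,0,0,0]}'
python3 -m pendant '{"travel":[[0,0,0.8],[0,0,0.8],[0,0,0],[0,0,0]],"angular":[[0,0,0],[0,0,0],[0,0,0],[0,0,0]],"gripper":[0,0,0,0]}'
```

```text
t: 12.13
eef_pos: [0.6237, 0.1734, 0.0676]
eef_rot: [0.0, 0.15, 0.989, 0.0]
contact_force: [-0.0, 0.2, -0.2]
grip_width: -0.0002
t: 12.47
eef_pos: [0.6235, 0.1734, 0.0657]
eef_rot: [-0.0, 0.15, 0.989, -0.0]
contact_force: [0.9, -1.4, 1.0]
grip_width: -0.0001
```

```bash
python3 -m pendant '{"travel":[[0,0,0.7],[0,0,0],[0,0,0]],"angular":[[0,0,0],[0,0,0],[0,0,0]],"gripper":[0,0,0]}'
python3 -m pendant '{"travel":[[0,0,0.7],[0,0,0],[0,0,0]],"angular":[[0,0,0],[0,0,0],[0,0,0]],"gripper":[0,0,0]}'
python3 -m pendant '{"travel":[[0,0,0.4],[0,0,0],[0,0,0]],"angular":[[0,0,0],[0,0,0],[0,0,0]],"gripper":[0,0,0]}'
```

```text
t: 12.72
eef_pos: [0.6235, 0.1734, 0.065]
eef_rot: [-0.0, 0.15, 0.989, -0.0]
contact_force: [-0.7, -0.1, -0.2]
grip_width: 0.0
t: 12.97
eef_pos: [0.6236, 0.1734, 0.0649]
eef_rot: [0.0, 0.15, 0.989, 0.0]
contact_force: [-2.0, -1.0, 6.1]
grip_width: 0.0003
t: 13.22
eef_pos: [0.6236, 0.1735, 0.0648]
eef_rot: [0.0, 0.15, 0.989, 0.0]
contact_force: [-2.7, -1.2, 10.7]
grip_width: 0.0001
```

Contact at z = 0.0648 with 10.7 N. I'll draw along tool +x.

```bash
python3 -m pendant '{"travel":[[1,0,0],[2,0,0],[2,0,0],[2,0,0],[2,0,0],[2,0,0],[2,0,0],[2,0,0]],"angular":[[0,0,0],[0,0,0],[0,0,0],[0,0,0],[0,0,0],[0,0,0],[0,0,0],[0,0,0]],"gripper":[0,0,0,0,0,0,0,0]}'
python3 - <<'E'
from h import *
P=camera_params("wrist");w=camera("wrist");cv2.imwrite("pics/w4.png",w[:,:,::-1])
print(proj("wrist",[.604-.067*.954,.1795+.067*.298,.058],P))
E
```

```text
t: 13.88
eef_pos: [0.6102, 0.1779, 0.0648]
eef_rot: [0.001, 0.15, 0.989, 0.0]
contact_force: [2.4, -0.1, 5.0]
grip_width: 0.0001
(np.float64(321.3713147795048), np.float64(141.17715409323438))
```

View pics/w4.png

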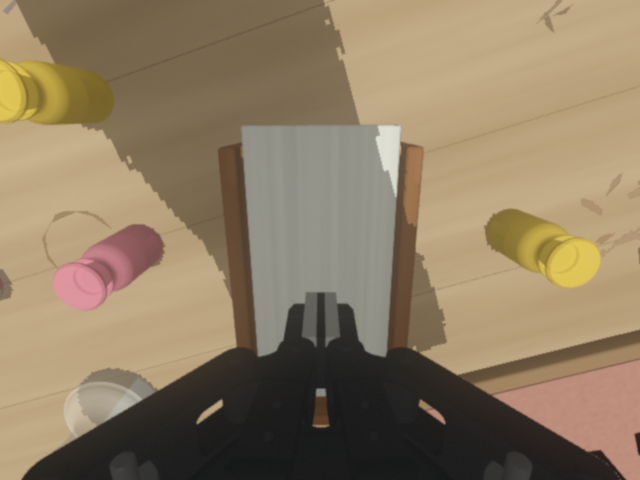

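The panel is sliding: its front edge, at image row 125, is already past the lip at row ~148, and it is straight. I'll carry on with slightly more press.

```bash
python3 -m pendant '{"travel":[[1,0,0.2],[2,0,0],[2,0,0],[2,0,0],[2,0,0],[2,0,0],[2,0,0],[2,0,0],[2,0,0],[1,0,0]],"angular":[[0,0,0],[0,0,0],[0,0,0],[0,0,0],[0,0,0],[0,0,0],[0,0,0],[0,0,0],[0,0,0],[0,0,0]],"gripper":[0,0,0,0,0,0,0,0,0,0]}'
python3 -m pendant '{"travel":[[1,0,0],[2,0,0],[2,0,0],[2,0,0],[2,0,0],[2,0,0],[2,0,0],[2,0,0],[1,0,0],[1,0,0],[0,0,0],[0,0,0]],"angular":[[0,0,0],[0,0,0],[0,0,0],[0,0,0],[0,0,0],[0,0,0],[0,0,0],[0,0,0],[0,0,0],[0,0,0],[0,0,0],[0,0,0]],"gripper":[0,0,0,0,0,0,0,0,0,0,0,0]}'
```

```text
t: 14.77
eef_pos: [0.5931, 0.1833, 0.0648]
eef_rot: [0.001, 0.15, 0.989, 0.0]
contact_force: [2.6, -0.4, 8.5]
grip_width: 0.0001
t: 15.77
eef_pos: [0.5769, 0.1884, 0.0648]
eef_rot: [0.001, 0.15, 0.989, 0.0]
contact_force: [1.5, -0.2, 9.3]
grip_width: 0.0
```

```bash
python3 -m pendant '{"travel":[[0,0,-5],[0,0,-20],[0,0,-30],[0,0,-30],[0,0,-20],[0,0,0]],"angular":[[0,0,0],[0,0,0],[0,0,0],[0,0,0],[0,0,0],[0,0,0]],"gripper":[0,0,0,60,85,85]}'
python3 -m pendant '{"travel":[[0,0,0],[0,0,0]],"angular":[[0,0,0],[0,0,0]],"gripper":[85,85]}'
python3 - <<'E'
from h import *
P=camera_params("wrist");print(read_state()["eef_pos"]);w=camera("wrist");cv2.imwrite("pics/w5.png",w[:,:,::-1])
t=camera("top")
t=cv2.cvtColor(t,4);cv2.imwrite("pics/t5.png",t)
t=cv2.cvtColor(w,4);hs=cv2.cvtColor(t,cv2.COLOR_BGR2HSV)
np.set_printoptions(precision=4,suppress=True)
print(proj("wrist",[.604-.067*.954,.1795+.067*.298,.058],P))
m=((hs[...,1]<50)&(hs[...,2]>60)).astype(np.uint8);k=max(cv2.findContours(m[:330],0,2)[0],key=cv2.contourArea)
r=cv2.approxPolyDP(cv2.convexHull(k),6,True)[:,0];print([ (p.tolist(),onz("wrist",*p,.0648,P)) for p in r])
E
```

```text
t: 16.27
eef_pos: [0.5774, 0.1886, 0.1732]
eef_rot: [0.003, 0.15, 0.989, 0.001]
contact_force: [0.6, -0.1, 0.2]
grip_width: 0.0356
t: 16.43
eef_pos: [0.5754, 0.1882, 0.1682]
eef_rot: [-0.0, 0.15, 0.989, -0.0]
contact_force: [-0.1, -0.8, 0.5]
grip_width: 0.0605
[0.57543757 0.18818469 0.16815374]
(np.float64(321.5089965710135), np.float64(186.05748908828764))
[([367, 126], array([0.5097, 0.2404, 0.0648])), ([358, 329], array([0.6576, 0.1937, 0.0648])), ([284, 329], array([0.6399, 0.137 , 0.0648])), ([275, 129], array([0.4934, 0.1815, 0.0648]))]
```

View pics/w5.png

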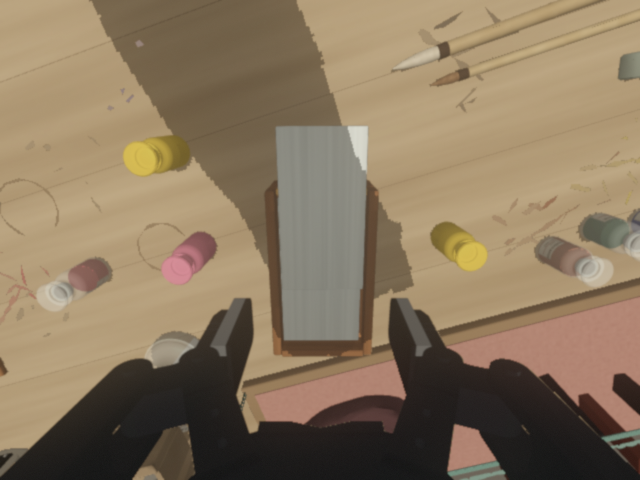

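The panel overhangs the lip by about 40 mm, with its front edge at row 127 and the lip at row 186, and lies square and flat. The jar is upright on the bench at (75,285). I'll pinch 18 mm behind the front edge.

```bash
python3 -m pendant '{"travel":[[20,0,0],[24,0,0],[15.3,0,0],[0,0,20],[0,0,30],[0,0,30],[0,0,25],[0,0,15],[0,0,8],[0,0,0],[0,0,0]],"angular":[[0,0,0],[0,0,0],[0,0,0],[0,0,0],[0,0,0],[0,0,0],[0,0,0],[0,0,0],[0,0,0],[0,0,0],[0,0,0]],"gripper":[85,85,85,85,85,85,85,85,85,85,85]}'
python3 - <<'E'
from h import *
P=camera_params("wrist");w=camera("wrist");cv2.imwrite("pics/w6.png",w[:,:,::-1])
E
```

```text
t: 17.45
eef_pos: [0.5191, 0.2059, 0.0409]
eef_rot: [-0.0, 0.15, 0.989, -0.0]
contact_force: [0.5, 0.1, -0.3]
grip_width: 0.0848
```

View pics/w6.png

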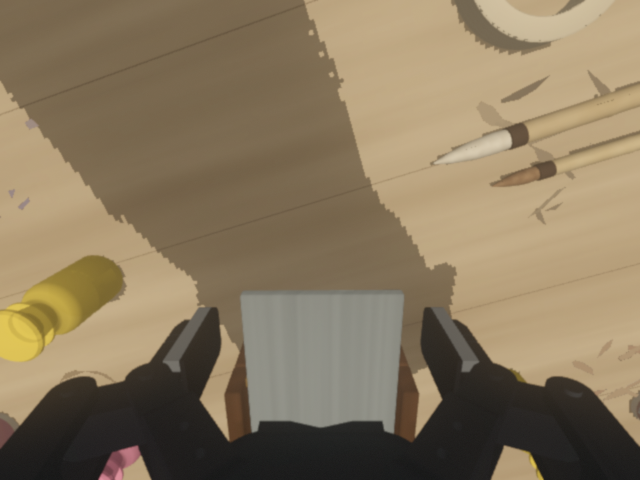

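The panel is centred between the pads: its edges are at x=242 and 404, the fingers at 215 and 425. I'll close and lift straight up.

```bash
python3 -m pendant '{"travel":[[0,0,0],[0,0,0],[0,0,0],[0,0,0],[0,0,0],[0,0,0],[0,0,0],[0,0,0]],"angular":[[0,0,0],[0,0,0],[0,0,0],[0,0,0],[0,0,0],[0,0,0],[0,0,0],[0,0,0]],"gripper":[75,68,64,60,55,50,50,50]}'
python3 -m pendant '{"travel":[[0,0,-1],[0,0,-3],[0,0,-5],[0,0,-10],[0,0,-15],[0,0,-20],[0,0,-20],[0,0,-10],[0,0,0]],"angular":[[0,0,0],[0,0,0],[0,0,0],[0,0,0],[0,0,0],[0,0,0],[0,0,0],[0,0,0],[0,0,0]],"gripper":[50,50,50,50,50,50,50,50,50]}'
python3 - <<'E'
from h import *
i=camera("scene");cv2.imwrite("pics/c7.png",cv2.resize(i[150:390,180:420],(600,600))[:,:,::-1])
E
```

```text
t: 18.17
eef_pos: [0.5195, 0.206, 0.0413]
eef_rot: [0.0, 0.15, 0.989, 0.0]
contact_force: [-2.0, 0.2, 5.9]
grip_width: 0.0606
t: 18.92
eef_pos: [0.5203, 0.2062, 0.1272]
eef_rot: [0.002, 0.15, 0.989, 0.001]
contact_force: [1.5, -0.5, -1.1]
grip_width: 0.0601
```

View pics/c7.png

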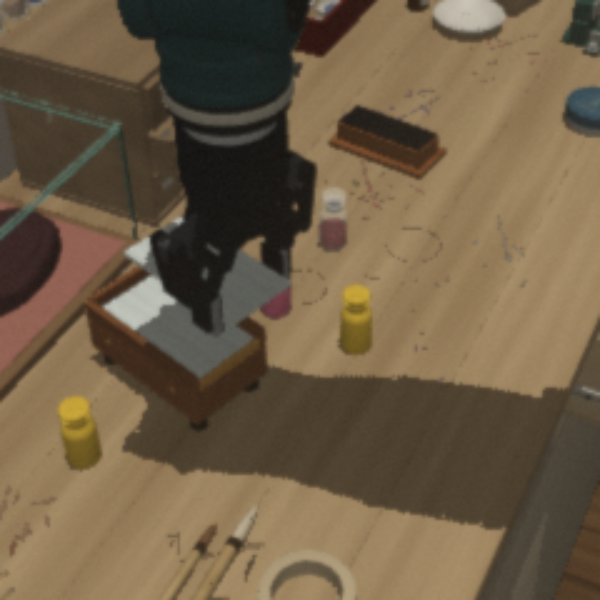

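The panel is held level above the rack and the two lower panels are still in place. I'll turn and carry it to the stand.

```bash
python3 -m pendant '{"travel":[[0,0,0],[0,0,0],[0,0,0],[-2.3,-12,0],[-4.2,-22,0],[-6.2,-32,0],[-6.2,-32,0],[-6.2,-32,0],[-6.2,-32,0],[-6.2,-32,0],[-6.2,-32,0]],"angular":[[0,0,-0.05],[0,0,-0.05],[0,0,-0.049],[0,0,0],[0,0,0],[0,0,0],[0,0,0],[0,0,0],[0,0,0],[0,0,0],[0,0,0]],"gripper":[50,50,50,50,50,50,50,50,50,50,50]}'
python3 -m pendant '{"travel":[[-6.2,-32,0],[-6.2,-32,0],[-6.2,-32,0],[-6.2,-32,0],[-4.2,-22,0],[-2.4,-14,0],[0,0,10],[0,0,20],[0,0,20],[0,0,0],[0,0,0]],"angular":[[0,0,0],[0,0,0],[0,0,0],[0,0,0],[0,0,0],[0,0,0],[0,0,0],[0,0,0],[0,0,0],[0,0,0],[0,0,0]],"gripper":[50,50,50,50,50,50,50,50,50,50,50]}'
python3 - <<'E'
from h import *
np.set_printoptions(precision=4,suppress=True)
s=read_state();print(s["eef_pos"],s["eef_rot"])
P=camera_params("wrist")
w=camera("wrist");cv2.imwrite("pics/w8.png",w[:,:,::-1])
i=camera("scene")
c=np.zeros((480,800,3),np.uint8);c[:360,:480]=cv2.resize(w,(480,360));c[:320,480:]=cv2.resize(i[90:290,260:460],(320,320));cv2.imwrite("pics/c8.png",c[:,:,::-1])
E
```

```text
t: 19.88
eef_pos: [0.5271, -0.0262, 0.1239]
eef_rot: [-0.001, 0.077, 0.997, 0.0]
contact_force: [0.7, 0.3, -0.7]
grip_width: 0.0603
t: 20.8
eef_pos: [0.5331, -0.1897, 0.0739]
eef_rot: [-0.001, 0.076, 0.997, 0.001]
contact_force: [0.2, -0.1, -1.7]
grip_width: 0.0606
[ 0.5331 -0.1897  0.0739] [-0.0013  0.0761  0.9971  0.0006]
```

View pics/c8.png

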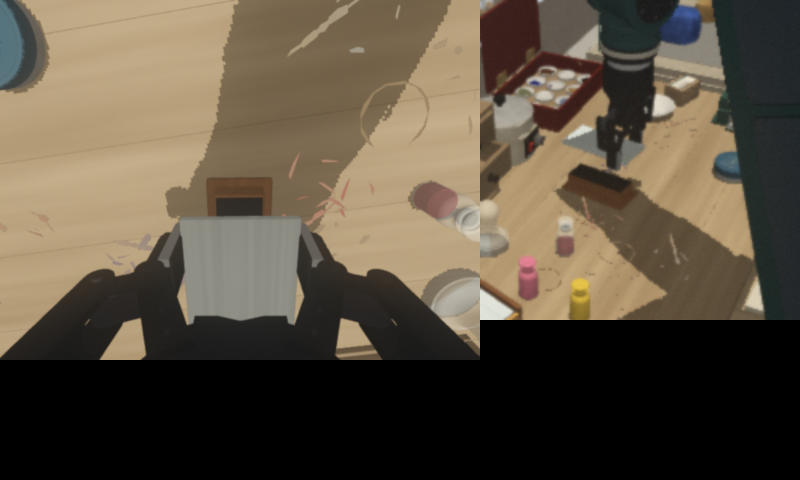

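The panel and stand are aligned laterally, with centres at x≈240 in both. I'll check the longitudinal position from the front edges: rubber edge at full-image row ≈263, panel edge at ≈289.

```bash
python3 - <<'E'
from h import *
np.set_printoptions(precision=4,suppress=True)
w=cv2.imread("pics/w8.png");g=w.astype(int)
print([(r,g[r,310:330].mean(0).astype(int).tolist()) for r in range(228,300,3)])
P=camera_params("wrist");u=np.array([.9885,-.1514])
st=np.array([.577,-.197])
a=onz("wrist",320,263,.03,P);b=onz("wrist",320,289,.0974,P)
print(a,b,"rubber along",(a[:2]-st)@u,"panel front along",(b[:2]-st)@u,"perp",(b[:2]-st)@np.array([.1514,.9885]))
for r in (178,184):
  for x in (207,271): print(onz("wrist",x*4/3,r*4/3,.03,P))
for x in (181,300): print(onz("wrist",x*4/3,289,.0974,P))
E
```

```text
[(228, [78, 103, 120]), (231, [77, 102, 119]), (234, [77, 102, 119]), (237, [48, 69, 93]), (240, [47, 71, 101]), (243, [47, 72, 102]), (246, [47, 72, 101]), (249, [43, 64, 90]), (252, [43, 63, 88]), (255, [43, 64, 88]), (258, [44, 65, 90]), (261, [49, 73, 102]), (264, [37, 46, 55]), (267, [37, 42, 47]), (270, [37, 43, 47]), (273, [38, 43, 47]), (276, [38, 44, 47]), (279, [39, 44, 47]), (282, [39, 44, 48]), (285, [40, 45, 48]), (288, [85, 93, 94]), (291, [111, 120, 121]), (294, [128, 138, 138]), (297, [129, 139, 139])]
[ 0.5302 -0.1908  0.03  ] [ 0.5134 -0.1882  0.0974] rubber along -0.04716561075879276 panel front along -0.06423290264592917 perp -0.0009438589314242872
[ 0.5112 -0.2128  0.03  ]
[ 0.5184 -0.1655  0.03  ]
[ 0.5158 -0.2137  0.03  ]
[ 0.5231 -0.1661  0.03  ]
[ 0.5088 -0.2176  0.0974]
[ 0.518  -0.1583  0.0974]
```

The panel should go about 4 mm along the stand. After that I'll descend.

```bash
python3 -m pendant '{"travel":[[-4,0,5],[0,0,12],[0,0,12],[0,0,10],[0,0,6],[0,0,4],[0,0,2],[0,0,2],[0,0,0],[0,0,0]],"angular":[[0,0,0],[0,0,0],[0,0,0],[0,0,0],[0,0,0],[0,0,0],[0,0,0],[0,0,0],[0,0,0],[0,0,0]],"gripper":[50,50,50,50,50,50,50,50,50,50]}'
python3 -m pendant '{"travel":[[0,0,1],[0,0,1],[0,0,1],[0,0,1],[0,0,0],[0,0,0]],"angular":[[0,0,0],[0,0,0],[0,0,0],[0,0,0],[0,0,0],[0,0,0]],"gripper":[50,50,50,50,50,50]}'
```

```text
t: 21.73
eef_pos: [0.5382, -0.1917, 0.0221]
eef_rot: [0.0, 0.076, 0.997, -0.0]
contact_force: [0.1, 0.9, -1.2]
grip_width: 0.0601
t: 22.23
eef_pos: [0.5379, -0.1916, 0.0177]
eef_rot: [-0.0, 0.076, 0.997, 0.0]
contact_force: [0.6, -0.4, -1.4]
grip_width: 0.0604
```

```bash
python3 -m pendant '{"travel":[[0,0,1],[0,0,1],[0,0,1],[0,0,1],[0,0,0],[0,0,0]],"angular":[[0,0,0],[0,0,0],[0,0,0],[0,0,0],[0,0,0],[0,0,0]],"gripper":[50,50,50,50,50,50]}'
python3 -m pendant '{"travel":[[0,0,1],[0,0,1],[0,0,0],[0,0,0]],"angular":[[0,0,0],[0,0,0],[0,0,0],[0,0,0]],"gripper":[50,50,50,50]}'
```

```text
t: 22.73
eef_pos: [0.5379, -0.1916, 0.0137]
eef_rot: [-0.0, 0.076, 0.997, 0.0]
contact_force: [-0.8, -0.1, -2.2]
grip_width: 0.0602
t: 23.07
eef_pos: [0.5381, -0.1917, 0.0122]
eef_rot: [0.0, 0.076, 0.997, -0.0]
contact_force: [-1.3, 0.7, 6.2]
grip_width: 0.0603
```

Contact came at z = 0.0122, against 0.0115 expected. I'll release and rise.

```bash
python3 -m pendant '{"travel":[[0,0,0],[0,0,0],[0,0,0],[0,0,0],[0,0,0],[0,0,-10],[0,0,-25],[0,0,-30],[0,0,-30],[0,0,-30],[0,0,0],[0,0,0]],"angular":[[0,0,0],[0,0,0],[0,0,0],[0,0,0],[0,0,0],[0,0,0],[0,0,0],[0,0,0],[0,0,0],[0,0,0],[0,0,0],[0,0,0]],"gripper":[65,75,85,85,85,85,85,85,85,85,85,85]}'
python3 - <<'E'
from h import *
np.set_printoptions(precision=4,suppress=True)
P=camera_params("wrist");w=camera("wrist");i=camera("scene")
c=np.zeros((360,800,3),np.uint8);c[:360,:480]=cv2.resize(w,(480,360));c[:320,480:]=cv2.resize(i[90:290,260:460],(320,320));cv2.imwrite("pics/c9.png",c[:,:,::-1]);cv2.imwrite("pics/w9.png",w[:,:,::-1])
hs=cv2.cvtColor(w,cv2.COLOR_RGB2HSV);m=((hs[...,1]<50)&(hs[...,2]>60)).astype(np.uint8)
m[:,:230]=0;m[:,410:]=0
k=max(cv2.findContours(m[:420],0,2)[0],key=cv2.contourArea);r=cv2.approxPolyDP(cv2.convexHull(k),6,True)[:,0]
for p in r:print(p,onz("wrist",*map(float,p),.035,P))
E
```

```text
t: 24.07
eef_pos: [0.5388, -0.192, 0.1388]
eef_rot: [0.002, 0.076, 0.997, -0.001]
contact_force: [-0.9, -0.2, 0.2]
grip_width: 0.0851
[362 209] [ 0.5221 -0.16    0.035 ]
[359 349] [ 0.639 -0.176  0.035]
[285 351] [ 0.6317 -0.2365  0.035 ]
[272 303] [ 0.5864 -0.2384  0.035 ]
[278 211] [ 0.5144 -0.2197  0.035 ]
```

View pics/c9.png

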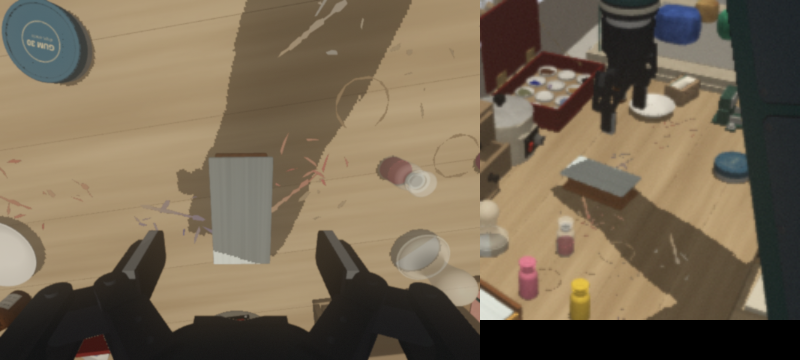

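The panel lies on the stand with its corners averaging (0.577, −0.198) and yaw ≈ −0.15, on target. The jar is upright with its stopper at full px (561,242). I'll check its position before regrasping.

```bash
python3 - <<'E'
from h import *
P=camera_params("wrist");print(onz("wrist",561,242,.059,P))
E
python3 -m pendant '{"travel":[[0.4,15,0],[0.4,30,0],[0.5,35,0],[0.6,35,0],[0.6,30,0],[0.6,18.6,0],[0,0,15],[0,0,25],[0,0,0],[0,0,0]],"angular":[[0,0,0],[0,0,0],[0,0,0],[0,0,0],[0,0,0],[0,0,0],[0,0,0],[0,0,0],[0,0,0],[0,0,0]],"gripper":[85,85,85,85,85,85,85,85,85,85]}'
```

```text
[ 0.55594932 -0.03430897  0.059     ]
t: 25.0
eef_pos: [0.5585, -0.0292, 0.0956]
eef_rot: [-0.002, 0.076, 0.997, 0.0]
contact_force: [-0.4, 1.0, 0.8]
grip_width: 0.085
```

```bash
python3 -m pendant '{"travel":[[-1,0,10],[0,0,20],[0,0,20],[0,0,15],[0,0,10],[0,0,6],[0,0,0],[0,0,0]],"angular":[[0,0,0],[0,0,0],[0,0,0],[0,0,0],[0,0,0],[0,0,0],[0,0,0],[0,0,0]],"gripper":[85,85,85,85,85,85,85,85]}'
python3 -m pendant '{"travel":[[0,0,0],[0,0,0],[0,0,0],[0,0,0],[0,0,0],[0,0,0],[0,0,0],[0,0,0],[0,0,0],[0,0,0]],"angular":[[0,0,0],[0,0,0],[0,0,0],[0,0,0],[0,0,0],[0,0,0],[0,0,0],[0,0,0],[0,0,0],[0,0,0]],"gripper":[60,45,38,34,30,27,24,20,20,20]}'
```

```text
t: 25.67
eef_pos: [0.5612, -0.0297, 0.0163]
eef_rot: [0.0, 0.076, 0.997, -0.0]
contact_force: [-0.3, 0.4, -0.6]
grip_width: 0.0851
t: 26.5
eef_pos: [0.5609, -0.0296, 0.0161]
eef_rot: [0.0, 0.076, 0.997, -0.0]
contact_force: [-1.7, 0.6, 5.5]
grip_width: 0.0248
```

```bash
python3 -m pendant '{"travel":[[0,0,-10],[0,0,-25],[0,0,-30],[0,0,-30],[0,0,-25],[-0.7,13,0],[-1.4,27,0],[-1.7,35,0],[-1.7,35,0],[-1.7,35,0],[-1.7,33,0],[-1.2,22,0]],"angular":[[0,0,0],[0,0,0],[0,0,0],[0,0,0],[0,0,0],[0,0,0],[0,0,0],[0,0,0],[0,0,0],[0,0,0],[0,0,0],[0,0,0]],"gripper":[20,20,20,20,20,20,20,20,20,20,20,20]}'
python3 -m pendant '{"travel":[[-0.8,13.2,0],[0,0,0],[0,0,15],[0,0,20],[0,0,10],[0,0,5],[0,0,0],[0,0,0]],"angular":[[0,0,0],[0,0,0],[0,0,0],[0,0,0],[0,0,0],[0,0,0],[0,0,0],[0,0,0]],"gripper":[20,20,20,20,20,20,20,20]}'
```

```text
t: 27.5
eef_pos: [0.6012, 0.1697, 0.1358]
eef_rot: [-0.0, 0.076, 0.997, 0.0]
contact_force: [0.4, -0.2, -0.1]
grip_width: 0.0248
t: 28.17
eef_pos: [0.6042, 0.179, 0.0863]
eef_rot: [0.0, 0.077, 0.997, 0.0]
contact_force: [0.6, 0.2, -0.8]
grip_width: 0.0246
```

```bash
python3 - <<'E'
from h import *
P=camera_params("wrist");w=camera("wrist");i=camera("scene")
c=np.zeros((360,800,3),np.uint8);c[:360,:480]=cv2.resize(w,(480,360));c[:320,480:]=cv2.resize(i[190:350,190:350],(320,320));cv2.imwrite("pics/c10.png",c[:,:,::-1])
E
```

```text
(no output)
```

I've used all 12 pictures, so I'll go on by numbers and force.

```bash
python3 -m pendant '{"travel":[[0,0,2],[0,0,2],[0,0,2],[0,0,1],[0,0,1],[0,0,0],[0,0,0]],"angular":[[0,0,0],[0,0,0],[0,0,0],[0,0,0],[0,0,0],[0,0,0],[0,0,0]],"gripper":[20,20,20,20,20,20,20]}'
python3 -m pendant '{"travel":[[0,0,0.8],[0,0,0.8],[0,0,0],[0,0,0]],"angular":[[0,0,0],[0,0,0],[0,0,0],[0,0,0]],"gripper":[20,20,20,20]}'
python3 -m pendant '{"travel":[[0,0,0.8],[0,0,0],[0,0,0]],"angular":[[0,0,0],[0,0,0],[0,0,0]],"gripper":[20,20,20]}'
```

```text
t: 28.85
eef_pos: [0.604, 0.1795, 0.0777]
eef_rot: [-0.0, 0.076, 0.997, -0.0]
contact_force: [0.3, 0.8, -0.8]
grip_width: 0.0244
t: 29.18
eef_pos: [0.604, 0.1795, 0.0762]
eef_rot: [-0.0, 0.076, 0.997, 0.0]
contact_force: [-0.2, 0.5, -1.0]
grip_width: 0.0249
t: 29.43
eef_pos: [0.6042, 0.1795, 0.0759]
eef_rot: [0.0, 0.076, 0.997, 0.0]
contact_force: [-0.8, 0.1, 5.4]
grip_width: 0.0249
```

Contact came at z = 0.0759, exactly the predicted height of the middle panel. I'll release, rise and check with numbers.

```bash
python3 -m pendant '{"travel":[[0,0,-0.3],[0,0,0],[0,0,0],[0,0,0],[0,0,0],[0,0,-10],[0,0,-25],[0,0,-30],[0,0,-30],[0,0,-30],[0,0,0],[0,0,0]],"angular":[[0,0,0],[0,0,0],[0,0,0],[0,0,0],[0,0,0],[0,0,0],[0,0,0],[0,0,0],[0,0,0],[0,0,0],[0,0,0],[0,0,0]],"gripper":[26,32,42,55,65,70,70,70,70,70,70,70]}'
python3 -m pendant '{"travel":[[20,-10,0],[30,-20,0],[30,-20,0],[20,-10,0],[0,0,0],[0,0,0],[0,0,0]],"angular":[[0,0,0],[0,0,0],[0,0,0],[0,0,0],[0,0,0],[0,0,0],[0,0,0]],"gripper":[70,70,70,70,70,70,70]}'
python3 - <<'E'
from h import *
np.set_printoptions(precision=4,suppress=True)
P=camera_params("wrist");w=camera("wrist");i=camera("scene");print(read_state()["eef_pos"],read_state()["contact_force"])
cv2.imwrite("pics/w11.png",w[:,:,::-1])
def blob(n,im,p,P,rad):
    u,v=proj(n,p,P);h=cv2.cvtColor(im,cv2.COLOR_RGB2HSV);m=((h[...,1]>60)&((h[...,0]<8)|(h[...,0]>160))&(h[...,2]>40)).astype(np.uint8)
    q=np.zeros_like(m);a,b=int(u),int(v);q[max(b-rad,0):b+rad,max(a-rad,0):a+rad]=m[max(b-rad,0):b+rad,max(a-rad,0):a+rad]
    cs=cv2.findContours(q,0,2)[0]
    for k in cs:
        if cv2.contourArea(k)>20:print(n,"pred",(round(u),round(v)),"rect",cv2.boundingRect(k),cv2.minAreaRect(k),cv2.contourArea(k))
blob("wrist",w,[.604,.1795,.075],P,60);blob("scene",i,[.604,.1795,.075],camera_params("scene"),20)
Ps=camera_params("scene")
print("scene foot/top pred",proj("scene",[.604,.1795,.06],Ps),proj("scene",[.604,.1795,.121],Ps))
print("wrist foot/top pred",proj("wrist",[.604,.1795,.06],P),proj("wrist",[.604,.1795,.121],P))
h=cv2.cvtColor(w,cv2.COLOR_RGB2HSV)
m=((h[...,1]<50)&(h[...,2]>60)).astype(np.uint8)
for k in cv2.findContours(m,0,2)[0]:
    if cv2.contourArea(k)>2000:
        rr=cv2.approxPolyDP(cv2.convexHull(k),7,True)[:,0];print(cv2.contourArea(k),[(p.tolist(),onz("wrist",*map(float,p),.06,P)[:2]) for p in rr])
E
```

```text
t: 30.43
eef_pos: [0.6048, 0.1796, 0.2029]
eef_rot: [0.002, 0.076, 0.997, 0.0]
contact_force: [-0.5, 0.1, -0.9]
grip_width: 0.0701
t: 31.02
eef_pos: [0.4965, 0.1355, 0.2005]
eef_rot: [-0.0, 0.076, 0.997, 0.0]
contact_force: [-0.6, 0.7, -0.9]
grip_width: 0.0699
[0.4968 0.1356 0.2003] [0.8207 0.2314 0.5656]
wrist pred (389, 337) rect (374, 321, 28, 34) ((387.2724609375, 337.2690124511719), (33.13514709472656, 26.574554443359375), 85.2363510131836) 706.5
scene pred (249, 273) rect (243, 267, 12, 14) ((248.5, 273.5), (13.0, 11.0), 90.0) 122.5
scene foot/top pred (np.float64(249.86721727433914), np.float64(278.02481562169396)) (np.float64(247.0155943001971), np.float64(255.68913380845845))
wrist foot/top pred (np.float64(385.8124765056048), np.float64(327.8928494688879)) (np.float64(400.03448228498615), np.float64(372.4499967636717))
4276.0 [([0, 287], array([ 0.5104, -0.1537])), ([27, 287], array([ 0.514 , -0.1301])), ([54, 388], array([ 0.6219, -0.1491])), ([0, 389], array([ 0.6149, -0.202 ]))]
6661.5 [([365, 264], array([0.5378, 0.1677])), ([433, 275], array([0.5572, 0.2253])), ([448, 351], array([0.6381, 0.2353])), ([403, 385], array([0.6709, 0.1901])), ([342, 377], array([0.6523, 0.1322]))]
```

```bash
python3 -c "
from workcell import *
print(hand_in())"
```

```text
the job is handed in; nothing more can be done
None
```

The job is done and handed in at about 31 s of the 72 s allowed; the hand-in gives no verdict.

**What I did:** I parked the jar on the bench, then drew the top panel about 48 mm over the lip, with readings of 5 to 11 N on the closed fingertips. I pinched it, laid it on the stand, and set the jar back on the middle panel.

**Last checks:**
- **Top panel:** on release its corners averaged (0.577, −0.198) against the stand centre at (0.577, −0.197), with its yaw within about 0.02 rad. I did not re-measure it fully after that; it was only partly in view at the end.
- **Jar:** it touched down at the height predicted for the middle panel. Its body appeared within 2 px of the expected spot in both the wrist and scene views, consistent with standing upright.
- **Panels left in the rack:** the visible panel's front edge was within about 1 mm of where the top panel's edge had been before the draw. The lowest panel could not be seen.
- **Arm:** it finished clear of everything, at about z = 0.20.

**Disagreements and limits:**
- One oblique reading of the parked jar was about 6 mm off the release position. I used the release position, and the grasp worked.
- I had used all 12 pictures by the end, so the last checks were numeric only.
- I did not re-measure the muller, tape and tin; no contact with them was seen.

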